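# Bring a sample into needle contact on a manual probe station

### The job

Get the sample on the probe station into contact with its needles, using only fingertip pushes and never lifting the sample carrier. Push the carrier to the right along its channel until it is up against the channel's end stop, push the roll-out stage fully home under the platen, and only then push the platen lever away from you, past its first click (separation), to its second and last stop (contact). Keep off the platen and its probes, and leave the things lying around where they are.

Things in the scene. Friction and masses are not known exactly. Their poses are not given: they have to be found in the camera images.
- probe_station: Bench probe station, fixed; place varies, yaw within 0.25 rad. Origin: on the worktop under its middle; x away from the robot (the stage's travel), y left, z up. White base x -150 to 160, y -135 to 135, top 38 mm up. Lever on the right, y -185 to -150. A tilted-back microscope at x 55 to 190, |y| < 25, up to 310 mm. In front of x = -35 mm, left of the lever, all is open above the stage.
- sample_carrier: Loose metal plate 44 (x) x 60 (y) x 8 mm (z), about 60 g, white chip and two pads on top. Origin: centre of its underside. Lies on the stage's chuck in a channel along station y, between two strips 4 mm high, 47 mm apart. Starts 12 to 28 mm left (+y) of its seat; slides right (-y) when pushed at its left end. Seated, its origin is 30 mm left of channel_end.
- channel_end (a point): Point on the stage: middle of the face of the channel's end stop (bar 6 mm high at the channel's right end), on the chuck's surface, 72 mm above the worktop. Axes as the station's; the channel leads from here to +y and is open at its left end, 128 mm away. The chuck is 84 x 136 mm.
- chuck_stage (a joint): Travel of the roll-out stage along the station's x, m: 0 pulled out towards the robot (start), 0.100 home against its stop under the platen. It runs stiffly (about 2 N) and stays where it is left.
- push_plate (a point): Middle of the front face (to the robot) of the stage's black push plate, upright, 100 mm wide (y), 10 mm thick, from 48 to 84 mm above the worktop; the point is 68 mm up and moves with the stage. At home this face is 55 mm in front of the platen's front edge.
- platen_lever (a joint): Angle of the platen lift lever, rad: 0 leaning to the robot = loading (start), 0.6 upright = separation, held by a detent, 1.2 leaning away = contact, the end stop, where it clicks in and stays. A sprung ball must be pushed over a bump to leave each seat, about 4 to 6 N at the knob; past about 1.1 it snaps to the stop. Turning it lowers the platen by 12 mm in all.
- lever_knob (a point): Centre of the round black knob, 28 mm across, at the lever's end, 130 mm from its axis; below it a flat bar 14 mm wide (x), 8 mm thick (y). It swings in the station's x-z plane away from the robot: 192 mm up at loading, 215 mm upright, 192 mm at contact, which is 147 mm farther along station x than at the start.
- lever_axis (a point): Point on the lever's axis (along station y), 85 mm above the worktop, in the plane of the knob: knob = axis + 130 mm x (sin(a - 0.6) along station x, cos(a - 0.6) up) at lever angle a. A detent disc of 54 mm radius stands round the axis just inside the lever.
- platen: Aluminium horseshoe plate moved by the lever; not to be touched. Origin: on its underside above the station's origin, 117 mm up at loading, 105 mm at contact. Station x -30 to 125, y -130 to 130, 10 mm thick, open in front between its wings (|y| < 55, x < 70). On the wings stand probe positioners, up to 173 mm above the worktop.
- probe_left: Sprung probe arm of the left positioner, its needle pointing down into the platen's opening; not to be touched by the robot. With the lever at contact it presses on the sample with about 1 N. Origin: at its root.
- probe_right: Same on the right.
- tweezers: Bystander: steel tweezers 126 mm long, 10 mm high, lying left in front of the station. Origin: centre of its underside, as for all bystanders.
- petri_dish: Bystander: covered glass dish, 60 mm across, 16 mm high, left of the station.
- vial_1: Bystander: capped vial 22 mm across, 59 mm high, left of the station.
- vial_2: Bystander: capped vial like the other, beside it.
- dropper: Bystander: dropper bottle 33 mm across, 102 mm high, right of the station.
- tape_roll: Bystander: roll of tape 104 mm across, 25 mm high, right of the station.

How it is judged (in metres and radians):
On the way, in this order (a step that is already met when the one before it is completed fails the run):
1. the sample carrier is against the channel's end stop (y of sample_carrier in the frame of channel_end below 0.033 m and z of sample_carrier in the frame of channel_end below 0.004 m), for 0.2 s.
2. the stage is home with the lever still at loading (value of joint chuck_stage above 0.097 m and value of joint platen_lever below 0.3 rad), for 0.2 s.
3. the lever is at its last stop (contact) and both needles press on the sample (value of joint platen_lever above 1.14 rad and contact force between each of probe_left, probe_right and sample_carrier above 0.2 N), for 0.2 s.
At the end, for the whole second after the job is handed in: The sample carrier lies flat in its channel within 3 mm of the end stop, the stage is within 3 mm of home, the lever rests at its last stop (above 1.14 of 1.2 rad), both needles press on the sample with more than 0.2 N, and the sample is at rest (all of step 1 and all of step 3 and value of joint chuck_stage above 0.097 m and linear speed of sample_carrier below 0.01 m/s); the robot touches nothing.
It fails at once if the sample carrier is lifted or tipped more than 5 mm off the chuck, or falls from it (z of sample_carrier in the frame of channel_end above 0.005 m or z of sample_carrier in the frame of channel_end below -0.005 m or angle between sample_carrier's own z axis and vertical above 0.12 rad).
It fails at once if the lever leaves loading while the stage is not home (value of joint platen_lever above 0.3 rad and value of joint chuck_stage below 0.096 m).
It fails at once if the robot pushes on the platen or the probes (contact force between any of the arm, the fingers and platen above 1.5 N).
It fails at once if a bystander is moved more than 15 mm (distance of any of tweezers, petri_dish, vial_1, vial_2, dropper, tape_roll from where it was at the start of the episode above 0.015 m).
It also fails if it takes over 69 s, if anything falls off the work surface, if the arm or the gripper's body presses on something with over 40 N, if the wrist force passes 120 N, or if a joint passes its speed limit or range.

### The arm

A 6-joint arm with a two-finger parallel gripper is mounted at the origin on a cart in front of the work surface, level with it; the furniture and walls round the work are solid. World frame = base frame: x ahead of the robot, y to its left, z up, the work surface at z = 0. Lengths are in mm, angles in rad, forces in N, time in s.
With the tool pointing down it reaches from about 275 to 825 mm from the base axis. Payload 4.9 kg.
Tool frame: the origin (TCP) lies at the very end of the fingers, on their centre line; the grasp point (between the pads) lies 19 mm behind it; z points along the fingers, y is the line along which they close (so a half turn about z gives the same grasp; the last joint's range is limited). The gripper opens to 85 mm and grips with 20 to 120 N. Pads are 22 mm wide; open, the fingers measure 114 mm over their backs; the gripper's body (76 mm by 85 mm) begins 54 mm behind the grasp point. The pads swing forward as they close: fully open they stand 13 mm farther back than shut.
Start: joints at [-1.415, 0.326, -0.193, 1.052, 0, 1.437], TCP at [157.18, -527.08, 204.781] pointing down, gripper open.
Joint ranges: [-2.65, 2.65], [-0.97, 1.79], [-1.3, 1.35], [-1.93, 2.1], [-1.47, 1.37], [-3.14, 3.14]. Speed limits (rad/s): [2.57, 2.57, 3.14, 3.14, 3.14, 3.14].

### API

Orientations are given as [roll, pitch, yaw] about the fixed x, y, z axes, in that order (R = Rz(yaw) Ry(pitch) Rx(roll)).
In Python, from bench import bot, solve_ik, imaging gives the robot as it stands. Calls block until the motion is done:
- bot.move_ptp(position, orientation): joint-space move of the TCP to a pose.
- bot.movel(position, rot=None, max_speed=150, threshold=None): straight line of the TCP; rot=None keeps the orientation; max_speed is the mean speed in mm/s. With threshold (N) it stops when the force on the tool has changed by that much, and returns True; else False.
- bot.move_j(angles): joint-space move.
- bot.grip(opening, effort=None): opening from 0.0 (shut) to 1.0 (fully open); effort is the grip in N (None keeps the last); returns when the fingers have stopped.
- bot.dwell(seconds).
- solve_ik(position, orientation): joint angles nearest the present ones, or None.
- bot.get_state(): the state.
- imaging.capture(name): name is "scene" or "top"; returns the picture (480x640x3 uint8, blue, green, red); there is no depth.
- imaging.camera_model(name): a dict with "K" (3x3 intrinsics, pixels), "position" and "rotation" of the camera in the world. Camera axes: x right, y up, looking along -z (the intrinsics and any distortion apply to the point x, -y, -z); pixel columns grow to the right and rows downward; lengths in mm; the calibration is good to about 2 mm. A picture is of the moment at which its call begins. camera_model takes no time and is no camera call.
A pose or a line that the arm cannot do raises bot.IKError and nothing moves.
- bot.sign_off(): hands the job in; it is judged then, once.
The state is a dict: "t": time; "qpos": joint angles; "joint_velocities": joint speeds; "effort": joint torques, N m; "tcp_pos": TCP position; "orientation": TCP orientation; "contact_force": force on the tool from outside, world axes, zero at the start; "wrist_torque": the same for the moment, N m; "opening": opening from 0.0 (shut) to 1.0 (fully open); "gripper_force": force on a finger pad.
Only numpy, scipy, OpenCV 4.12 (cv2) and the standard library are available. Lean on these libraries where they do the work, as an engineer would, in place of code of your own. Each camera call takes 0.05 s, during which the arm holds its last target. There are 200 camera calls.

## Working session

There is one attempt and no reset: what is moved stays moved. The work goes in short steps, each a Python script; the robot and the scene stay as the last script left them, time stands still between calls to the robot, and variables do not carry over. Pictures are saved under pics/ and viewed, at most 10 in all, crops included, and the job is handed in when it is done.

```bash
mkdir -p pics; ls; python3 - <<'E'
from bench import bot, imaging
import cv2
for n in("scene","top"):
    cv2.imwrite(f"pics/{n}0.png",imaging.capture(n)); m=imaging.camera_model(n); print(n,m)
s=bot.get_state(); print(s["t"],s["tcp_pos"],s["orientation"])
E
```

```text
pics
scene {'K': array([[538.87188521,   0.        , 317.19434914],
       [  0.        , 538.87188521, 234.97765875],
       [  0.        ,   0.        ,   1.        ]]), 'position': array([-179.45008473, -791.14879298,  596.24843311]), 'rotation': array([ 1.16157517e+00, -1.02485263e-03, -7.20483266e-01])}
top {'K': array([[438.38131782,   0.        , 318.84888469],
       [  0.        , 438.38131782, 238.7348061 ],
       [  0.        ,   0.        ,   1.        ]]), 'position': array([ 317.85227482,   28.92286116, 1155.32145745]), 'rotation': array([ 0.17120024,  0.00817687, -1.60057881])}
0.1 [ 157.10182421 -526.48206243  204.07453213] [-3.14002315e+00 -2.15436309e-04  2.89826152e-01]
```

View pics/scene0.png

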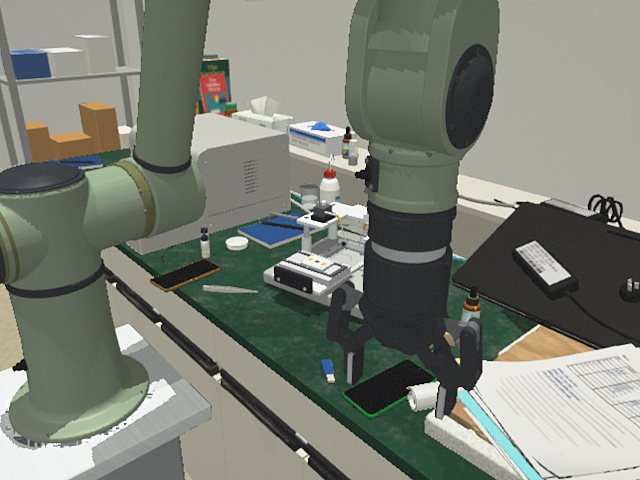

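View pics/top0.png

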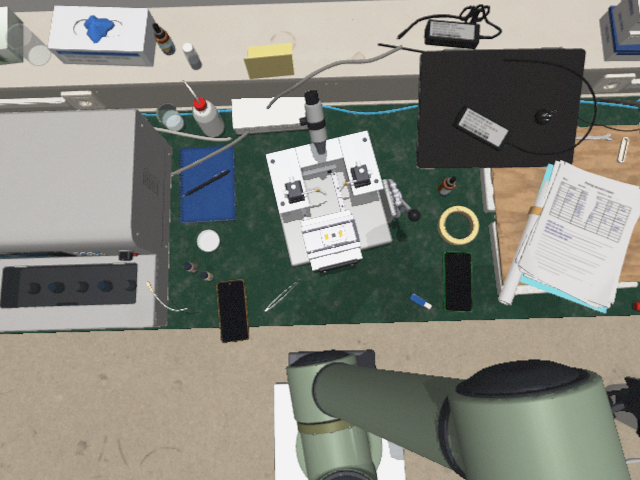

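Top view: station at about (265–415, 90–270), yawed slightly left; carrier at about (333, 236), push plate at (335, 266), knob at (414, 215). In the scene view the arm hides the station. I'll zoom the top view and move the arm to the left side for a clear scene view.

```bash
cat > h.py <<'E'
import numpy as np, cv2
from scipy.spatial.transform import Rotation as R
from bench import bot, solve_ik, imaging
def ray(n,u,v):
    m=imaging.camera_model(n);K=m["K"]
    d=np.array([(u-K[0,2])/K[0,0],-(v-K[1,2])/K[1,1],-1.])
    return np.array(m["position"]),R.from_euler("xyz",m["rotation"]).apply(d)
def onz(n,u,v,z):
    p,d=ray(n,u,v);return p+d*(z-p[2])/d[2]
def tri(a,b):  # (u,v) top, (u,v) scene -> midpoint, gap
    p,d=ray("top",*a);q,e=ray("scene",*b)
    s=np.linalg.lstsq(np.stack([d,-e],1),q-p,rcond=None)[0]
    A=p+s[0]*d;B=q+s[1]*e;return (A+B)/2,np.linalg.norm(A-B)
def proj(n,P):
    m=imaging.camera_model(n);K=m["K"]
    c=R.from_euler("xyz",m["rotation"]).inv().apply(np.asarray(P,float)-m["position"])
    return (K[0,0]*c[...,0]/-c[...,2]+K[0,2], K[1,2]-K[1,1]*c[...,1]/-c[...,2])
E
python3 - <<'E'
from h import *
i=cv2.imread("pics/top0.png")[120:275,255:440]
cv2.imwrite("pics/topz.png",cv2.resize(i,None,fx=3.8,fy=3.8,interpolation=cv2.INTER_CUBIC))
for uv,z in [((333,236),80),((335,266),70),((414,215),192)]: print(onz("top",*uv,z))
print(onz("top",480,226,25), onz("top",208,241,16))
bot.move_ptp([400,200,330],[3.1416,0,1.5])
bot.grip(0.0)
i=imaging.capture("scene");cv2.imwrite("pics/scene1.png",i)
cv2.imwrite("pics/top1.png",imaging.capture("top"))
cv2.imwrite("pics/scene1z.png",cv2.resize(i[160:330,250:450],None,fx=3.5,fy=3.5,interpolation=cv2.INTER_CUBIC))
s=bot.get_state();print(s["t"],s["tcp_pos"])
E
```

```text
[509.76495674  -3.27095161  80.        ]
[435.70088293  -5.86528686  70.        ]
[ 532.00247951 -183.49373242  192.        ]
[ 534.16206906 -390.99954702   25.        ] [518.09211983 325.14234594  16.        ]
3.7083 [399.98297836 200.03017838 329.99500998]
```

View pics/topz.png

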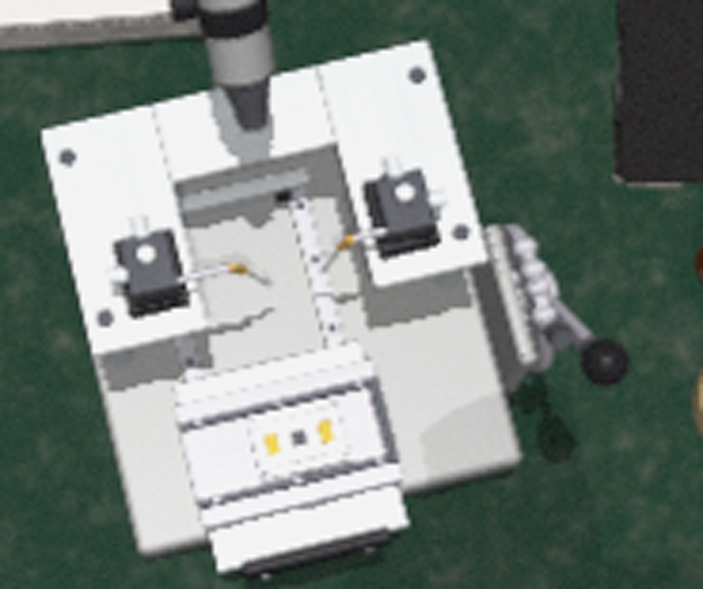

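View pics/scene1z.png

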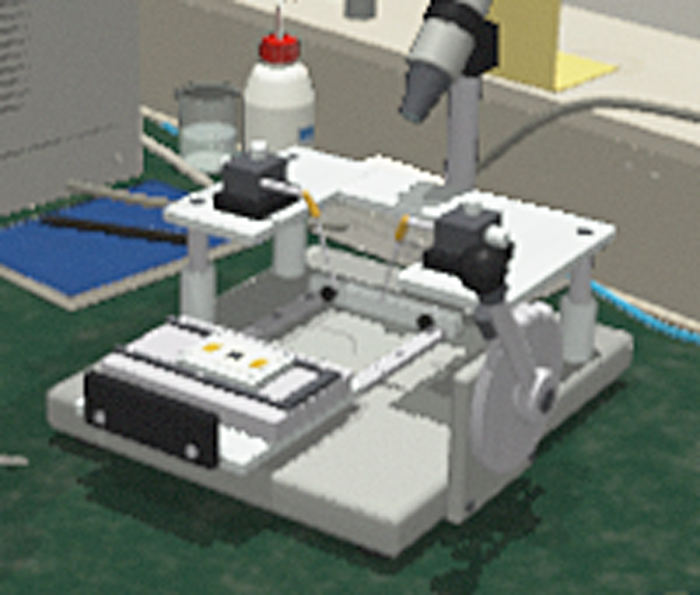

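Top zoom: carrier chip (298,437) with pads at (271,443)/(325,432), knob (604,361), platen front corners (95,354)/(485,258), black push plate about (245..393, 535..575). Scene zoom: pads (212,347)/(258,363), knob (488,265), lever axis (543,388), push plate top corners (87,373)/(215,412).

```bash
python3 - <<'E'
from h import *
T=lambda u,v:(255+(u+.5)/3.8-.5,120+(v+.5)/3.8-.5)
S=lambda u,v:(250+(u+.5)/3.5-.5,160+(v+.5)/3.5-.5)
np.set_printoptions(precision=1,suppress=True)
for n,a,b in [("padL",(271,443),(212,347)),("padR",(325,432),(258,363)),("chip",(298,437),(236,355)),("knob",(604,361),(488,265)),
 ("platFL",(95,354),(165,212)),("platBR",(428,40),(614,230)),("baseFR",(520,460),(397,540)),("baseFL",(140,553),(48,395))]:
    print(n,*tri(T(*a),S(*b)))
# yaw from platen front and sides at z=127, base front at z=38
def yaw(a,b,z,perp):
    d=onz("top",*T(*b),z)-onz("top",*T(*a),z); print("yaw",np.arctan2(d[1],d[0])-perp,np.linalg.norm(d[:2]))
yaw((485,258),(95,354),127,np.pi/2); yaw((428,40),(42,130),127,np.pi/2)
yaw((485,258),(428,40),127,0); yaw((95,354),(42,130),127,0)
yaw((520,460),(140,553),38,np.pi/2)
yaw((325,432),(271,443),80,np.pi/2)
# push plate black mask in both
for n,f,(x0,x1,y0,y1) in (("top","top0",(300,370,255,280)),("scene","scene1",(268,318,255,300))):
    g=cv2.imread(f"pics/{f}.png").max(2)[y0:y1,x0:x1]; m=(g<60).astype(np.uint8)
    k,l,st,c=cv2.connectedComponentsWithStats(m); j=1+st[1:,4].argmax()
    ys,xs=np.where(l==j); print(n,st[j],c[j]+[x0,y0]); r=cv2.minAreaRect(np.c_[xs+x0,ys+y0].astype(np.float32)); print(cv2.boxPoints(r).tolist())
E
```

```text
padL [509.3  14.7  79.9] 1.2944382645326167
padR [515.6 -21.   80.1] 0.9789099674984251
chip [513.   -3.3  79.8] 0.6762825857298236
knob [ 533.3 -183.   193.2] 1.8138048157545799
platFL [562.5 125.2 123.2] 1.2005492507898063
platBR [765.1 -95.2 124.3] 4.311825761736103
baseFR [ 501.9 -156.7   22.7] 2.210791382089159
baseFL [445.5 104.7  32.7] 0.2421610728802761
yaw 0.21636962621434908 256.0094947573771
yaw 0.2083097401528129 258.6870723372665
yaw 0.19381663368805624 151.49396026136952
yaw 0.21150334096554213 153.54221788901538
yaw 0.21086651671494727 265.2194154975478
yaw 0.17277350064388552 36.193892313958045
top [ 14   5  47  17 248] [337.9 268.7]
[[313.7080078125, 270.80291748046875], [359.8876953125, 259.53961181640625], [361.6788330078125, 266.88323974609375], [315.4991455078125, 278.14654541015625]]
scene [  6  11  38  28 555] [292.8 279.2]
[[269.6849670410156, 278.5068359375], [274.8219299316406, 264.8082275390625], [315.8082580566406, 280.1781005859375], [310.6712951660156, 293.876708984375]]
```

Consistent: pad height 80 mm, knob height 193 mm, platen 256×152 mm, yaw ≈ 0.211. The station origin is (619.7, 4.2) from two corners. Next I push the carrier.

```bash
cat >> h.py <<'E'
YAW=0.211; O=np.array([619.7,4.2,0]); RS=R.from_euler("z",YAW)
W=lambda x,y,z: (O+RS.apply([x,y,z])).tolist()
ST=lambda p: RS.inv().apply(np.asarray(p)-O)
E
python3 - <<'E'
from h import *
np.set_printoptions(precision=1,suppress=True)
print("plate top",ST(onz("top",337.9,268.7,80)),"scene",ST(onz("scene",292.8,279.2,66)))
o=[np.pi,0,YAW+np.pi/2]
bot.move_ptp(W(-106,74,130),o)
print(bot.movel(W(-106,74,75),max_speed=60,threshold=5), ST(bot.get_state()["tcp_pos"]))
hit=bot.movel(W(-106,5,75),max_speed=25,threshold=4)
s=bot.get_state();print(hit,ST(s["tcp_pos"]),s["contact_force"],s["t"])
i=imaging.capture("scene");j=imaging.capture("top")
cv2.imwrite("pics/s2.png",i);cv2.imwrite("pics/t2.png",j)
a=cv2.resize(i[215:315,250:370],None,fx=4,fy=4,interpolation=cv2.INTER_CUBIC)
b=cv2.resize(j[195:280,290:370],(320,400)if 0 else None,fx=4,fy=4,interpolation=cv2.INTER_CUBIC)
b=cv2.copyMakeBorder(b,0,a.shape[0]-b.shape[0],0,0,cv2.BORDER_CONSTANT)
cv2.imwrite("pics/c2.png",np.hstack([a,b]))
E
```

```text
plate top [-191.2   23.9   80. ] scene [-182.4   21.4   66. ]
False [-105.6   73.9   75.3]
False [-106.     5.1   75. ] [ 0.1 -0.3 -0.6] 8.725
```

View pics/c2.png

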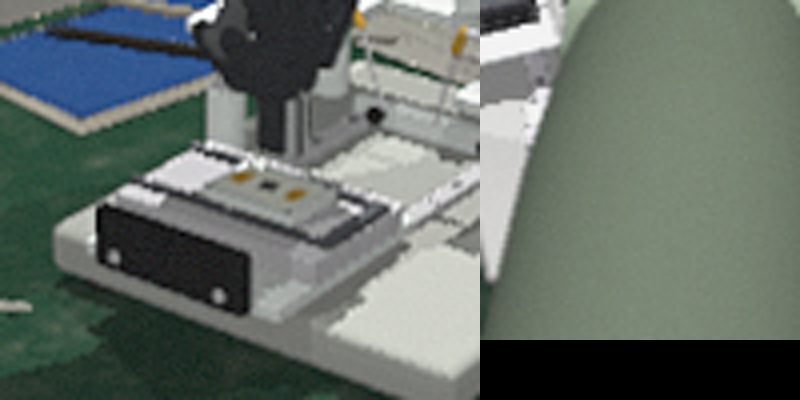

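Left: the carrier has not moved (pads still at scene (310,259)/(324,264)), and the finger appears to stand behind the chuck. I'll compare the projected TCP with the picture before moving.

```bash
python3 - <<'E'
from h import *
s=bot.get_state();print(s["tcp_pos"],s["orientation"],s["opening"],s["t"])
p=np.array(s["tcp_pos"]);print("tcp px",proj("scene",p),proj("scene",p+[0,0,30]))
print("chip px",proj("scene",[513,-3.3,80]), "expected", 250+236/3.5,160+355/3.5)
cv2.imwrite("pics/s2z.png",cv2.resize(cv2.imread("pics/s2.png")[130:300,240:420],None,fx=3.5,fy=3.5,interpolation=cv2.INTER_CUBIC))
E
```

```text
[514.98521212 -13.06516597  75.00068458] [-3.14158927e+00 -2.85385169e-05  1.78184026e+00] -0.0005203899274268193 8.825
tcp px (np.float64(320.89084036006363), np.float64(264.26100047828834)) (np.float64(320.9435141134628), np.float64(251.69254017827024))
chip px (np.float64(317.22044387593957), np.float64(260.94525604936655)) expected 317.42857142857144 261.42857142857144
```

View pics/s2z.png

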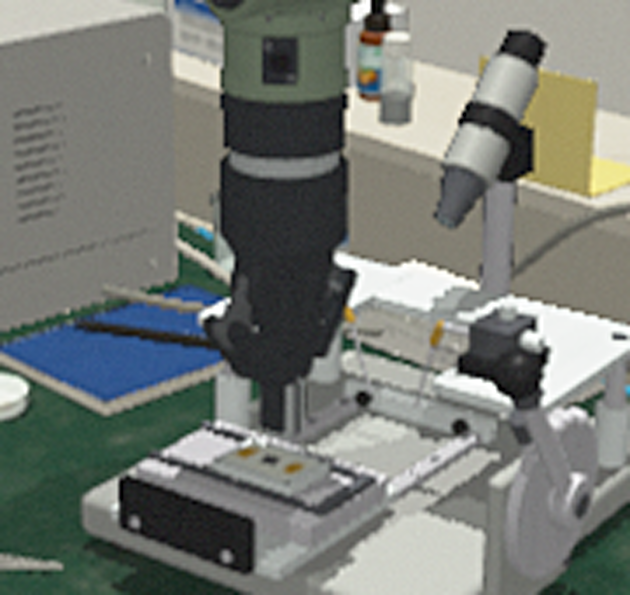

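The finger ends at scene (320,253), but the reported TCP projects to (321,264): the visible tip is about 27 mm higher or farther back. There is no contact force. I'll check the tip against its projection in the free-standing view (scene1).

```bash
python3 - <<'E'
from h import *
print(proj("scene",[400,200,330]),proj("scene",[400,200,403]))
u,v=[int(x) for x in proj("scene",[400,200,330])]
a=cv2.imread("pics/scene1.png")
c=a[v-90:v+30,u-60:u+60].copy(); c=cv2.resize(c,None,fx=3.3,fy=3.3,interpolation=cv2.INTER_CUBIC)
cv2.drawMarker(c,(198,297),(0,0,255),0,12)
b=cv2.imread("pics/s2.png");u,v=321,264
d=cv2.resize(b[v-90:v+30,u-60:u+60],None,fx=3.3,fy=3.3,interpolation=cv2.INTER_CUBIC)
cv2.drawMarker(d,(198,297),(0,0,255),0,12)
cv2.imwrite("pics/cmp.png",np.hstack([c,d]))
E
```

```text
(np.float64(213.7928285346045), np.float64(138.34238677544676)) (np.float64(211.1254297473708), np.float64(103.32779300395052))
```

View pics/cmp.png

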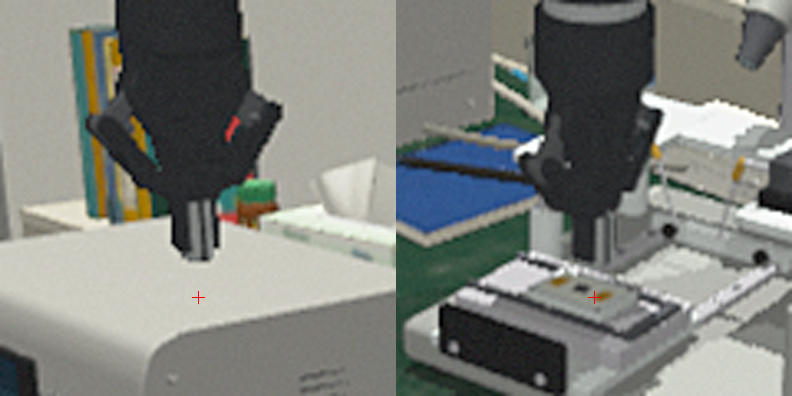

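Both views put the real fingertip about 11 px (~25 mm) above the reported TCP. That also explains why the finger passed over the carrier without force. I'll confirm by touch: a slow descent onto the bare chuck left of the carrier (true z = 72).

```bash
python3 - <<'E'
from h import *
np.set_printoptions(precision=1,suppress=True)
bot.movel(W(-106,5,95),max_speed=80)
bot.movel(W(-106,62,95),max_speed=80)
hit=bot.movel(W(-106,62,40),max_speed=20,threshold=3)
s=bot.get_state();print(hit,ST(s["tcp_pos"]),s["contact_force"],s["wrist_torque"],s["t"])
bot.movel(W(-106,62,s["tcp_pos"][2]+10),max_speed=60)
E
```

```text
True [-105.7   62.    45.6] [-0.2  0.1  4.5] [ 0.  0. -0.] 12.25
```

The touch came at TCP z 45.6, so the shut fingertips end 26 mm behind the reported TCP. I'll apply that offset and push.

```bash
echo 'DZ=-26.4  # reported TCP minus true fingertip height (touch-measured, gripper shut)
T=lambda x,y,z: W(x,y,z+DZ)' >> h.py
python3 - <<'E'
from h import *
np.set_printoptions(precision=1,suppress=True)
bot.movel(T(-106,72,82),max_speed=80)
print(bot.movel(T(-106,72,75),max_speed=40,threshold=4))
hit=bot.movel(T(-106,8,75),max_speed=25,threshold=4)
s=bot.get_state();print(hit,ST(s["tcp_pos"]),s["contact_force"],s["t"])
i=imaging.capture("scene");cv2.imwrite("pics/s3.png",i)
cv2.imwrite("pics/s3z.png",cv2.resize(i[215:315,250:370],None,fx=5,fy=5,interpolation=cv2.INTER_CUBIC))
E
```

```text
False
True [-106.3   33.1   48.2] [0.2 0.6 0.7] 14.7167
```

View pics/s3z.png

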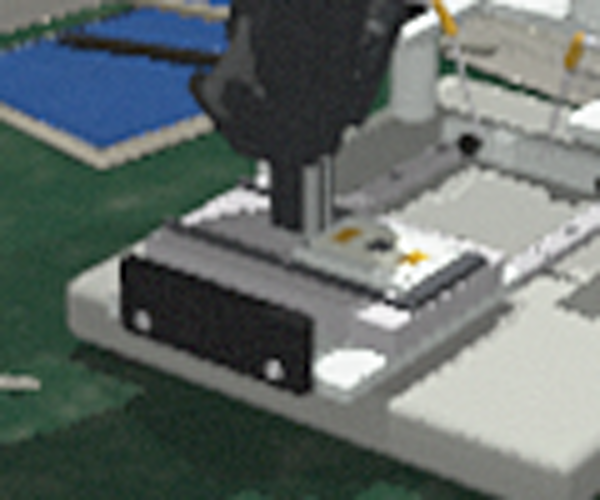

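The carrier is now pushed up to the dark end bar (pads at scene (319,262)/(333,267)), with tip y = 33. I'll press once more to confirm the stop and check the chip position.

```bash
python3 - <<'E'
from h import *
np.set_printoptions(precision=1,suppress=True)
print("chip",ST(onz("scene",325.2,263.8,80)))
hit=bot.movel(T(-106,24,75),max_speed=12,threshold=8)
s=bot.get_state();y=ST(s["tcp_pos"])[1];print(hit,ST(s["tcp_pos"]),s["contact_force"],s["t"])
bot.dwell(0.3)
bot.movel(T(-106,y+15,75),max_speed=60)
bot.movel(T(-106,y+15,160),max_speed=150)
# to front of push plate
o=[np.pi,0,YAW]
bot.move_ptp(T(-235,22,130),o)
bot.movel(T(-235,22,64),max_speed=120)
i=imaging.capture("scene");cv2.imwrite("pics/s4.png",i)
hit=bot.movel(T(-180,22,64),max_speed=40,threshold=2.0)
s=bot.get_state();print(hit,ST(s["tcp_pos"]),s["contact_force"],s["t"])
E
```

```text
chip [-106.8   -6.9   80. ]
True [-107.1   33.3   47.6] [-0.   0.7 -0.1] 15.1583
True [-195.3   21.9   37.4] [ 0.3 -1.2 -0. ] 19.5333
```

Carrier solid against the stop, and the plate face touched at x ≈ -184 as expected (-185). Next I push the stage home.

```bash
python3 - <<'E'
from h import *
np.set_printoptions(precision=1,suppress=True)
hit=bot.movel(T(-110,22,64),max_speed=40,threshold=15)
s=bot.get_state();print(hit,ST(s["tcp_pos"]),s["contact_force"],s["t"])
if not hit:
    hit=bot.movel(T(-85,22,64),max_speed=20,threshold=12)
    s=bot.get_state();print(hit,ST(s["tcp_pos"]),s["contact_force"],s["t"])
bot.dwell(.3);s=bot.get_state();x=ST(s["tcp_pos"])[0];print(x,s["contact_force"])
bot.movel(T(x-40,22,64),max_speed=120)
i=imaging.capture("scene");cv2.imwrite("pics/s5.png",i)
cv2.imwrite("pics/s5z.png",cv2.resize(i[160:300,270:450],None,fx=4,fy=4,interpolation=cv2.INTER_CUBIC))
E
```

```text
False [-109.9   22.    37.7] [-1.9  0.9 -1.1] 21.85
True [-96.9  22.2  36.9] [ 0.6  0.  -0.5] 22.6583
-98.33342687692013 [ 0.1  0.1 -0.4]
```

View pics/s5z.png

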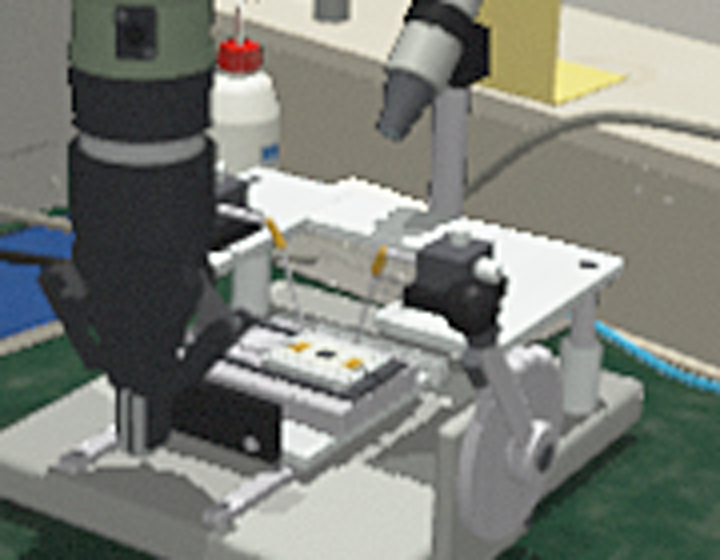

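Stage under the platen, chip at zoom (325,354), lever still at loading. A second, slower push will confirm it is home.

```bash
python3 - <<'E'
from h import *
np.set_printoptions(precision=1,suppress=True)
print("chip",ST(onz("scene",270-.5+325.5/4,160-.5+354.5/4,80)))
bot.movel(T(-104,22,64),max_speed=100)
hit=bot.movel(T(-86,22,64),max_speed=12,threshold=18)
s=bot.get_state();x=ST(s["tcp_pos"])[0];print(hit,x,s["contact_force"],s["t"])
bot.dwell(.2);print(ST(bot.get_state()["tcp_pos"]))
bot.movel(T(-150,22,64),max_speed=120)
i=imaging.capture("scene");cv2.imwrite("pics/s6.png",i)
bot.movel(T(-200,0,190),max_speed=200)
# lever: knob at loading measured
k=ST([533.3,-183.,193.2]);print("knob",k)
bot.movel(T(-175,k[1],186),max_speed=200)
hit=bot.movel(T(-120,k[1],186),max_speed=30,threshold=1.5)
s=bot.get_state();print(hit,ST(s["tcp_pos"]),s["contact_force"],s["t"])
E
```

```text
chip [-6.9 -7.  80. ]
True -97.46913748255972 [ 0.  -0.6 -0.4] 25.0
[-97.7  22.4  36.2]
knob [-123.7 -165.   193.2]
True [-149.3 -164.8  159. ] [-1.5 -1.1  0.4] 28.6417
```

The chip moved 99.9 mm, so the stage is home. The finger is on the knob where predicted, so I swing the lever along its arc.

```bash
python3 - <<'E'
from h import *
np.set_printoptions(precision=1,suppress=True)
y=-165
for a in np.r_[0.15:1.21:0.15,1.2]:
    x=-50.3+130*np.sin(a-.6)-25; z=85+130*np.cos(a-.6)-7
    hit=bot.movel(T(x,y,z),max_speed=50,threshold=25)
    s=bot.get_state();print(round(a,2),hit,ST(s["tcp_pos"]),s["contact_force"],s["t"])
    if hit: break
if not hit:
    p=ST(s["tcp_pos"]); hit=bot.movel(W(p[0]+8,y,p[2]-3),max_speed=15,threshold=12)
    s=bot.get_state();print(hit,ST(s["tcp_pos"]),s["contact_force"],s["t"])
E
```

```text
0.15 False [-131.5 -164.9  168.5] [ 0.7 -0.1 -0.2] 29.1917
0.3 False [-113.3 -165.   175.8] [ 1.1 -1.1 -0.5] 29.7333
0.45 False [ -94.1 -165.   180.1] [-0.2  1.  -0.5] 30.275
0.6 False [ -75.1 -164.9  181.4] [ 1.3 -0.1 -0.1] 30.8167
0.75 False [ -55.5 -164.9  179.9] [ 0.  -0.2  0. ] 31.3583
0.9 False [ -36.8 -164.9  175.5] [-0.2 -0.2  0.2] 31.9
1.05 False [ -18.6 -164.9  168.3] [-0.8  1.  -0.7] 32.4417
1.2 False [  -2.3 -164.9  158.1] [-2.6 -1.1 -1.4] 32.9833
1.2 False [  -2.3 -164.9  158.5] [-3.3 -1.  -2.1] 33.2333
True [  -2.7 -164.7  157.5] [-1.2 -0.2 -0. ] 33.55
```

The last push met the hard stop. I'll back off and look.

```bash
python3 - <<'E'
from h import *
np.set_printoptions(precision=1,suppress=True)
bot.dwell(.3)
p=ST(bot.get_state()["tcp_pos"])
bot.movel(W(p[0]-30,-165,p[2]+25),max_speed=100)
bot.movel(W(-200,-60,240),max_speed=200)
bot.move_ptp([380,180,340],[np.pi,0,1.5])
i=imaging.capture("scene");cv2.imwrite("pics/s7.png",i);j=imaging.capture("top");cv2.imwrite("pics/t7.png",j)
a=cv2.resize(i[170:300,280:440],None,fx=2.5,fy=2.5,interpolation=cv2.INTER_CUBIC)
b=cv2.resize(j[120:270,265:425],None,fx=2.5,fy=2.5,interpolation=cv2.INTER_CUBIC)
a=cv2.copyMakeBorder(a,0,b.shape[0]-a.shape[0],0,0,cv2.BORDER_CONSTANT)
cv2.imwrite("pics/c7.png",np.hstack([a,b]));print(bot.get_state()["t"])
print("knob expected",proj("scene",W(23,-165,192)),proj("top",W(23,-165,192)))
E
```

```text
36.8167
knob expected (np.float64(423.82447863570627), np.float64(213.4637165824534)) (np.float64(396.2701326195729), np.float64(154.11354453985945))
```

View pics/c7.png

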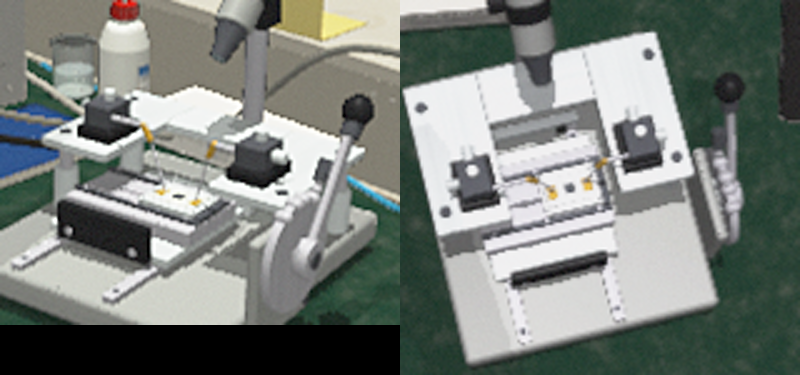

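The knob is at scene (423,213) and top (397,155), matching the contact position within about 1 px. Both needle tips sit on the pads, and the arm is clear.

```bash
python3 -c "
from bench import bot
print(bot.sign_off())"
```

```text
the job is handed in; nothing more can be done
None
```

I handed the job in at about 37 s: the carrier is against its end stop, the stage is home, the lever is at contact, and in the pictures both needles sit on the sample pads (needle force not measured; no verdict came back).

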